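Slide the temperature sensor under the hot-air head

ROBOT

A 6-joint arm with a two-finger parallel gripper is mounted at the origin on the work surface. World frame = base frame: x ahead of the robot, y to its left, z up, the work surface at z = 0. Lengths are in m, angles in rad, forces in N, time in s.
With the tool pointing down it reaches from about 0.25 to 0.775 m from the base axis. Payload 4 kg.
Tool frame: the origin (TCP) lies midway between the tips of the shut fingers; the grasp point (between the pads) lies 19 mm behind it; z points along the fingers, y is the line along which they close (so a half turn about z gives the same grasp; the last joint's range is limited). The gripper opens to 94 mm and grips with 3 to 60 N. Pads are 16 mm wide; open, the fingers measure 119 mm over their backs; the gripper's body (75 mm by 177 mm) begins 78 mm behind the grasp point.
Start: joints at [-1.317, 0.087, 1.371, -0, 1.684, -0.103], TCP at [0.192, -0.515, 0.206] pointing down, gripper open.
Joint ranges: [-3.1, 3.1], [-0.76, 2.03], [0.27, 2.55], [-1.08, 4.22], [0.17, 2.65], [-2.57, 2.57]. Speed limits (rad/s): [2.79, 2.79, 3.14, 3.14, 3.14, 3.14].

INTERFACE

Orientations are given as [roll, pitch, yaw] about the fixed x, y, z axes, in that order (R = Rz(yaw) Ry(pitch) Rx(roll)).
In Python, from bench import get_obs, snapshot, close_job gives the robot as it stands. The module is installed in compiled form; this text tells all that it offers.
- The arm moves only by the tool drive_tool, never from a script. Its argument "commands" is a list of rows, each a list of 6 numbers: the shift along the tool's x, y, z in units of 0.04 m (1.0 is 0.04 m), then the turn, a rotation vector about the tool's x, y, z in units of 0.1 rad (1.0 is 0.1 rad). In form: [[dx, dy, dz, wx, wy, wz], ...]. A call has 1 to 20 rows; each row shifts and turns the commanded pose from where the row before left it, along the tool's axes as they then stand; what a row does not reach is not made up. A row lasts 1/8 s, in which the tool goes at most 62.5 mm and 10.7 degrees, less where a joint would pass 70% of its speed; a pose out of reach is approached as far as the arm can. A call with a number of a shift or a turn outside -1 to 1 is refused whole. A call with a gripper value outside its range is refused whole. "gripper" is the closure, from 0 (fully open) to 1 (shut), set as the call begins (left out, the last holds). The fingers move at their own pace and stop on an object; the grip force is fixed at half the most. Time passes only in rows, so rows that do not move let the fingers close. It gives the time, the measured TCP pose, the force, the opening and the grip force at its end, in the units of the state.
- get_obs(): the state, without advancing time (a new reading comes with each control period).
- snapshot(name): name is "scene" or "top"; returns a dict with "image" (384x512x3 uint8, blue, green, red), "range_z" (384x512 float32, m along the optical axis (not along the pixel's ray), 0 where there is no reading), "fx", "fy", "cx", "cy" (pixels), "rvec" (rotation vector, rad) and "tvec" (3), from world to camera coordinates, as OpenCV has them. Camera axes: x right, y down, z forward; pixel columns grow to the right and rows downward; lengths in m; the calibration is good to about 2 mm. A picture is of the moment at which its call begins.
- close_job(): hands the job in; it is judged then, once.
The state is a dict: "time": time; "joint_positions": joint angles; "qvel": joint speeds; "joint_torque": joint torques, N m; "tool_pos": TCP position; "ee_rot": TCP orientation; "wrist_force": force on the tool from outside, world axes, zero at the start; "wrist_torque": the same for the moment, N m; "width": finger opening in m; "finger_force": force on a finger pad.
Only numpy, scipy, OpenCV 4.12 (cv2) and the standard library are available. Lean on these libraries where they do the work, as an engineer would, in place of code of your own. Each camera call takes 0.05 s, during which the arm holds its last target. There are 200 camera calls.

TASK

Set up the rig for a temperature check: take the sensor slide out of the tray, set it gently astride the open stretch of the guide bar and let go of it there, then take hold of it again low down, where the hot-air head leaves room for your hand (its push tab is there for that), and slide it along the bar until it is centred on the engraved mark under the nozzle, and let go. Nothing may bump the hot-air head, and leave the other things in the tray and on the bench where they are.

Things in the scene. Friction and masses are not known exactly. Their poses are not given: they have to be found in the camera images.
- slide_center (a point): Centre of the sensor slide, half-way up, 27 mm above its underside. Aluminium saddle block 44 mm (its x) x 46 mm (its y) x 48 mm high; on top a white plate and four steel pins (54 mm high in all); 0.14 to 0.28 kg. It lies in one of the tray's three compartments, tab towards the robot; there only the block above the tray's walls is within reach. Slides on the bar with light friction.
- slide: The same slide, origin at the centre of its underside, z up, tab to -x. A slot runs along y through its underside, 17 mm wide (22 mm at the mouth) and 18 mm deep, to straddle the guide bar. Mounted, its underside is 18 mm below the bar's top.
- slide_tab (a point): Place to hold the slide's low push tab, 48 mm along -x from the slide's middle and 8 mm above its underside (19 mm below slide_center). The tab is 24 mm wide (y), 12 mm thick (z) and runs out along -x from 22 to 65 mm. At the mark an upright hand here would meet the nozzle; leaning back 20 to 30 degrees towards the robot clears it.
- mark (a point): The engraved mark: a dark line 2 mm wide round the bar, carried on across the base plate; the point is on the middle of the bar's top face, 75 mm above the table. y runs along the bar, -y towards the open stretch, -x is the robot's side, z up. When the slide is mounted at the mark its centre is 9 mm above this point.
- rig: The fixed rig; origin on the table under the bar's middle, y along the bar. Base plate 12 mm thick, x -60 to 170, y -190 to 200 mm. Steel guide bar 14 mm wide, 26 mm high, top at 75 mm, y -180 to 180 mm, carried from below by pillars 30 mm wide at y = +-160 mm that a slide can pass over. The mark is at y = 20 to 60 mm; from y = -180 to -70 mm the bar is open from above.
- head: The fixed hot-air head over the mark; origin on the table below the mark, axes as the mark's. Square steel nozzle, 47 mm wide at the lip, lower edge 123 mm above the table (12 mm above the mounted slide's pins); from 178 to 340 mm a round body 72 mm across; an arm at 290 mm goes to a column at x = 130, y = 100 mm.
- tray: Black compartment tray, fixed, 136 mm (x) x 180 mm (y), 27 mm high, floor 5 mm thick, walls 5 mm; three compartments of 126 x 53 mm side by side along y. Origin: centre of its underside.
- end_stop: In the tray: a smaller, plain aluminium saddle, 44 x 30 x 32 mm with a short dark screw on top, no tab and no pins. Not needed. Origin: centre of its underside.
- spare_nozzle: In the tray: a square steel spare nozzle 36 x 36 x 26 mm with a round spigot on top, 42 mm in all. Not needed. Origin: centre of its underside.
- screwdriver: Screwdriver lying on the bench. Bystander.
- reel: Grey reel, 60 mm across and 35 mm high, on the bench. Bystander.
- flux_bottle: Small bottle, 44 mm across and 105 mm high. Bystander.
- tip_cleaner: Round dark pot of brass wool, 76 mm across and 64 mm high. Bystander.
- tweezers: Steel tweezers lying on the bench, 120 mm long. Bystander.
There are look-alikes about, which are no part of the job. Leave any pink look-alike of the slide alone.

How it is judged:
On the way:
1. the slide sits astride the bar on its open stretch, at least 70 mm short of the mark, let go (z of slide_center in the frame of mark between 0.006 and 0.012 m and x of slide_center in the frame of mark between -0.005 and 0.005 m and angle between the y axis of slide and the y axis of mark, either way round below 0.12 rad and angle between slide_center's own z axis and vertical below 0.1 rad and contact force between slide and the fingers below 0.1 N and y of slide_center in the frame of mark below -0.07 m), for 0.2 s.
At the end, for the whole second after the job is handed in: The slide sits fully down astride the guide bar (its centre 6 to 12 mm above the bar's top, level and in line with the bar), centred on the engraved mark within 3 mm along the bar, let go and at rest (z of slide_center in the frame of mark between 0.006 and 0.012 m and x of slide_center in the frame of mark between -0.005 and 0.005 m and angle between the y axis of slide and the y axis of mark, either way round below 0.12 rad and angle between slide_center's own z axis and vertical below 0.1 rad and contact force between slide and the fingers below 0.1 N and y of slide_center in the frame of mark between -0.003 and 0.003 m and linear speed of slide below 0.01 m/s); the robot touches nothing.
It fails at once if the hot-air head is bumped (more than 2 N) (contact force between head and anything else above 2 N).
It fails at once if the slide is dropped or flung (free of the fingers and faster than 0.4 m/s, a fall of about 10 mm) (contact force between slide and the fingers below 0.1 N and linear speed of slide above 0.4 m/s).
It fails at once if the end stop or the spare nozzle in the tray is moved more than 25 mm (distance of any of end_stop, spare_nozzle from where it was at the start of the episode above 0.025 m).
It fails at once if a bystander on the bench (screwdriver, reel, bottle, pot, tweezers) is moved more than 30 mm (distance of any of screwdriver, reel, flux_bottle, tip_cleaner, tweezers from where it was at the start of the episode above 0.03 m).
It also fails if it takes over 51 s, if anything falls off the work surface, if the arm or the gripper's body presses on something with over 40 N, if the wrist force passes 120 N, or if a joint passes its speed limit or range.

## Working session

There is one attempt and no reset: what is moved stays moved. The work goes in short steps, Python scripts to look and compute and a tool call to move; the robot and the scene stay as the last step left them, time stands still between calls to the robot, and variables do not carry over. Pictures are saved under pics/ and viewed, at most 10 in all, crops included, and the job is handed in when it is done.

Besides the shell and the picture viewer there is one more tool, called after "Call:" as name(argument=value, ...) on one line, values as JSON. drive_tool: Moves the arm, as the interface text tells. Its arguments: {"type":"object","properties":{"commands":{"type":"array"},"gripper":{"type":"number"}},"required":["commands"]}

```bash
mkdir -p pics; cat > h.py <<'E'
import numpy as np, cv2, pickle
from bench import get_obs, snapshot, close_job
def take(n,f):
    s=snapshot(n); cv2.imwrite(f'pics/{f}.png',s['image']); pickle.dump(s,open(f'pics/{f}.pkl','wb')); return s
def load(f): return pickle.load(open(f'pics/{f}.pkl','rb'))
def cloud(s):
    h,w=s['range_z'].shape; u,v=np.meshgrid(np.arange(w),np.arange(h)); z=s['range_z']
    c=np.stack([(u-s['cx'])/s['fx']*z,(v-s['cy'])/s['fy']*z,z],-1)
    R=cv2.Rodrigues(np.array(s['rvec'],float))[0]; return (c-np.ravel(s['tvec']))@R
def crop(s,f,x0,y0,x1,y1,k):
    cv2.imwrite(f'pics/{f}.png',cv2.resize(s['image'][y0:y1,x0:x1],None,fx=k,fy=k,interpolation=cv2.INTER_CUBIC))
def onplane(s,u,v,z):
    R=cv2.Rodrigues(np.array(s['rvec'],float))[0]; t=np.ravel(s['tvec']); o=-R.T@t
    d=R.T@np.array([(u-s['cx'])/s['fx'],(v-s['cy'])/s['fy'],1]); return o+d*(z-o[2])/d[2]
E
python3 - <<'E'
from h import *
a=take('scene','s0');b=take('top','t0')
im=np.hstack([a['image'],b['image']]);
cv2.imwrite('pics/b0.png',cv2.resize(b['image'],(800,600)))
for s in(a,b):
    R=cv2.Rodrigues(np.array(s['rvec'],float))[0];print(-R.T@np.ravel(s['tvec']),R[2],s['fx'])
print(get_obs())
E
```

```text
[ 0.9350895  -0.71468592  0.72305517] [-0.33435396  0.7058178  -0.62452275] 360.90073129147345
[0.36900008 0.00595159 1.33343569] [ 0.14976503 -0.01229359 -0.98864519] 374.77056128699405
{'time': 0.1, 'joint_positions': array([-1.31710274e+00,  8.78617987e-02,  1.37210788e+00,  6.42945696e-06,
        1.68359115e+00, -1.03101063e-01]), 'qvel': array([-9.33521255e-04, -3.03230520e-03, -1.28868503e-03,  1.60011682e-03,
       -4.73193264e-05,  1.15377487e-04]), 'joint_torque': array([ 2.50212797e-03, -3.41252267e+01, -3.03301477e+01,  7.19691650e-02,
        3.04224668e-02, -9.20855132e-05]), 'tool_pos': array([ 0.19197179, -0.51487922,  0.20442935]), 'ee_rot': array([-3.13963559e+00, -2.08917604e-04,  3.56795166e-01]), 'wrist_force': array([-0.08100648,  0.00287533,  0.31181228]), 'wrist_torque': array([ 0.02505703, -0.02672883,  0.04644734]), 'finger_force': 0.0, 'width': 0.09369026822697872}
```

View pics/b0.png

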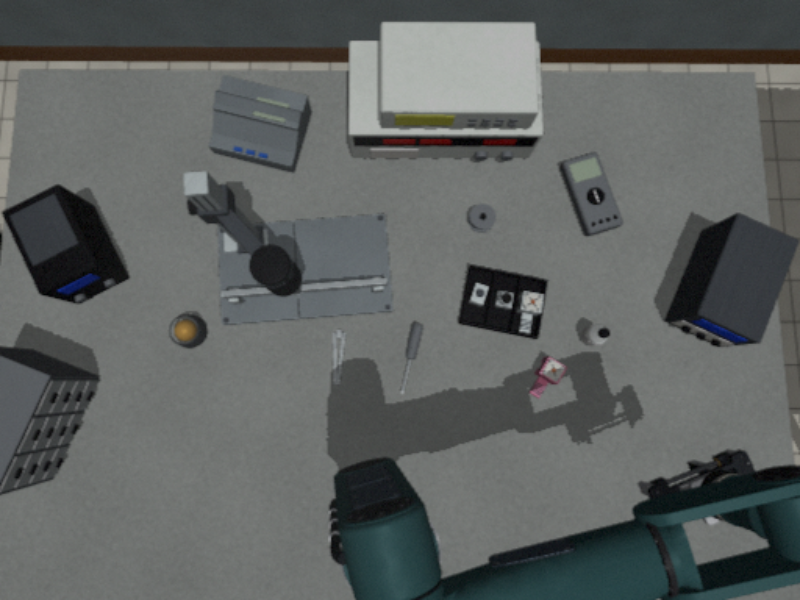

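View pics/s0.png

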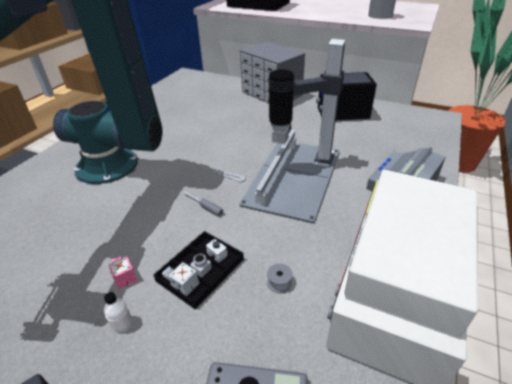

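The top view (800x600 scale) shows the slide in the right-hand tray compartment at about (532,302) with its tab towards the robot. The bar runs from (228,298) to (385,287), with the mark line at about x=297. The pink decoy is at (548,372).

```bash
python3 - <<'E'
from h import *
b=load('t0');a=load('s0')
L=cv2.resize(b['image'][160:225,285:360],(450,390),interpolation=cv2.INTER_CUBIC) # x6
M=cv2.resize(b['image'][130:210,135:255],(780,520),interpolation=cv2.INTER_CUBIC) #6.5
cv2.imwrite('pics/c1.png',L);cv2.imwrite('pics/c2.png',M)
P=cloud(b)
# slide top / block points
x,y,z=P[...,0],P[...,1],P[...,2]
print('tray region z map');np.set_printoptions(linewidth=250,precision=0,suppress=True)
print((z[170:216:2,326:354:2]*1000).round())
E
```

```text
tray region z map
[[   0.    9.    5.    7.    2.    2.   -3.    1.   -4.    2.    1.    8.    3.   -1.]
 [   2.    2.   -1.   -2.   -0.   -1.   -1.    7.    1.    1.    3.    3.   -2.    3.]
 [  27.   24.   -4.   -0.    1.    1.    3.    3.   -0.    1.    1.   -0.    2.    1.]
 [   1.   15.   22.   27.   27.   29.   31.    4.    4.    2.    1.    5.    2.   -2.]
 [   7.    1.    0.   14.   22.   10.   11.   20.   27.   28.   28.   26.    4.    2.]
 [   9.    3.    3.   21.    4.    9.    7.    9.    4.    2.   13.   16.   28.    1.]
 [   9.    4.    7.   24.    4.    5.    5.    8.    5.    3.    5.   14.   27.    3.]
 [   1.    6.    5.   26.    2.    3.    6.    4.    9.    6.    9.   16.   -1.   -1.]
 [   8.    8.    6.   22.   11.   50.   57.    4.    2.    1.    5.   28.   -2.    2.]
 [  46.   34.    3.   23.   34.   50.   59.   56.   58.   51.   55.   54.   -6.    4.]
 [  48.   47.   15.    9.   44.   57.   52.   55.   57.   59.   53.   28.    1.    1.]
 [  49.   50.   20.    7.   50.   54.   54.   54.   54.   52.   55.   28.    4.   -1.]
 [  41.    7.   23.    4.   52.   54. 
[... 219 characters left out ...]
3.]
 [   3.   10.   27.   11.   15.   17.   26.   33.   33.   46.   53.    0.    4.    1.]
 [   9.   13.    4.    8.   16.   19.   20. 1333.    2.    4.   24.    2.   -0.   -4.]
 [   6.   28.    6.    4.   21.   19.   18.   17.    5.   10.   28.   -1.    5.    4.]
 [   3.   23.    5.    6.   22.   19.   24.   17.    6.    8.   32.   -3.   -6.   -0.]
 [  10.   25.    6.    2.   24.   17.   21.   -2.    2.   21.    1.   -1.    2.    0.]
 [  12.   26.    5.   10.   18.   18.   22.    4.   -1.   19.    1.    1.   -3. 1333.]
 [  30.   25.   27.    5.    1.   23.   20.    7.    3.   23.   -3.    5.    2.    1.]
 [   2.    1.    2.   16.   20.   22.   26.   28.    5.   31.    1.    7.    0.    1.]]
```

View pics/c1.png

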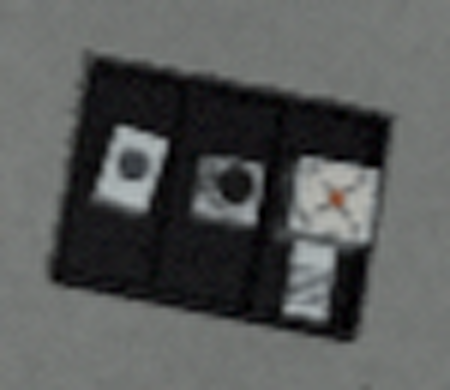

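View pics/c2.png

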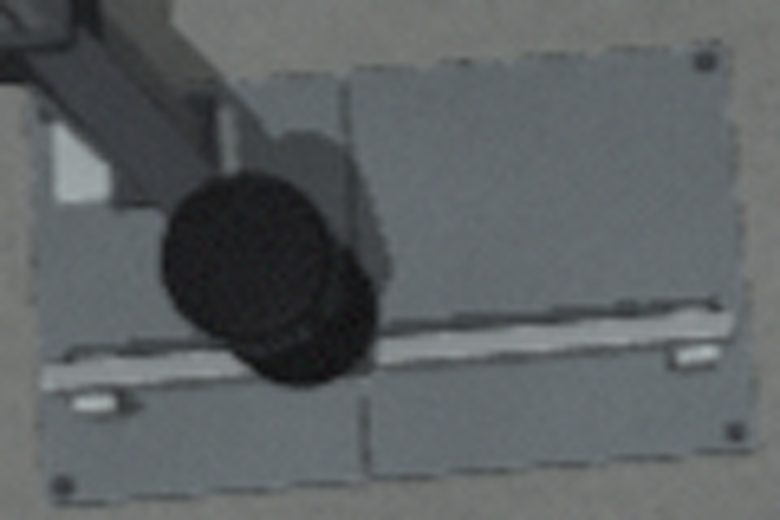

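The crops show the slide plate's corners at about (298,158), (380,166), (370,245) and (290,237), and its tab running down to (305,317). In the rig crop the mark line runs from (346,85) to (367,475), and the bar top runs from (42,378) to (733,325).

```bash
python3 - <<'E'
from h import *
b=load('t0');np.set_printoptions(precision=4,suppress=True)
def q(X,Y,k,x0,y0,z): return onplane(b,(X+.5)/k-.5+x0,(Y+.5)/k-.5+y0,z)
C=[q(X,Y,6,285,160,.056) for X,Y in[(298,158),(380,166),(370,245),(290,237)]]
print('slide corners',np.array(C)[:,:2],np.mean(C,0)); 
print('edges',[np.linalg.norm(C[i]-C[(i+1)%4]) for i in range(4)])
yd=C[0]-C[1]+C[3]-C[2]; xd=C[0]-C[3]+C[1]-C[2]
print('yaw from y',np.arctan2(-yd[0],yd[1]),'from x',np.arctan2(xd[1],xd[0]))
T=[q(X,Y,6,285,160,.027) for X,Y in[(88,52),(393,115),(357,340),(50,283)]]
yd=T[0]-T[1]+T[3]-T[2]; xd=T[0]-T[3]+T[1]-T[2]
print('tray',np.mean(T,0),np.arctan2(-yd[0],yd[1]),np.arctan2(xd[1],xd[0]))
tt=[q(X,Y,6,285,160,.019) for X,Y in[(310,241),(305,318)]];print('tab',tt)
m1=q(346,85,6.5,135,130,.012);m2=q(367,475,6.5,135,130,.012)
e1=q(42,378,6.5,135,130,.075);e2=q(733,325,6.5,135,130,.075)
pl=[q(X,Y,6.5,135,130,.012) for X,Y in[(735,45),(752,450),(45,500)]]
print('plate',pl, [np.linalg.norm(pl[i]-pl[i+1]) for i in(0,1)])
print('bar',e1,e2,np.linalg.norm(e1-e2)); d=(e1-e2);
print('yaw bar',np.arctan2(-d[0],d[1]),'yaw mark',np.arctan2(*(m1-m2)[[1,0]]), 'plate', np.arctan2(*(pl[0]-pl[1])[[1,0]]),np.arctan2(-(pl[2]-pl[1])[0],(pl[2]-pl[1])[1]))
u=d[:2]/np.linalg.norm(d[:2]);A=np.stack([u,-(m1-m2)[:2]],1)
s=np.linalg.solve(A,(m2-e2)[:2]);print('mark',e2[:2]+s[0]*u,'from open end',s[0], 'bar mid',(e1+e2)/2)
# cloud of bar
for n in('s0','t0'):
  P=cloud(load(n)).reshape(-1,3)
  c=((e1+e2)/2)[:2]; al=(P[:,:2]-c)@u; pe=(P[:,:2]-c)@np.array([u[1],-u[0]])
  k=(abs(P[:,2]-.075)<.008)&(abs(pe)<.03)&(al>-.2)&(al<-.03)
  print(n,k.sum(),np.median(P[k],0),np.polyfit(al[k],pe[k],1), al[k].min(),pe[k].min(),pe[k].max())
E
```

```text
slide corners [[ 0.5652 -0.2943]
 [ 0.5605 -0.3415]
 [ 0.5148 -0.3339]
 [ 0.5194 -0.2881]] [ 0.54   -0.3145  0.056 ]
edges [np.float64(0.047454713562508084), np.float64(0.04641653589550604), np.float64(0.046056455617256055), np.float64(0.04623731406385543)]
yaw from y -0.10020383141438653 from x -0.14999832287504358
tray [ 0.5468 -0.2555  0.027 ] -0.19698176279102572 -0.18909175300803596
tab [array([ 0.5214, -0.3083,  0.019 ]), array([ 0.4759, -0.3038,  0.019 ])]
plate [array([0.7542, 0.005 , 0.012 ]), array([ 0.5259, -0.0041,  0.012 ]), array([0.499 , 0.3794, 0.012 ])] [np.float64(0.22845996434668983), np.float64(0.3844778164592668)]
bar [0.5565 0.3658 0.075 ] [0.5843 0.0062 0.075 ] 0.3606901883130094
yaw bar 0.07726637655388999 yaw mark 0.07521310497842071 plate 0.039936104058034806 0.07004145672434403
mark [0.5686 0.2096] from open end 0.20403022727874276 bar mid [0.5704 0.186  0.075 ]
s0 178 [0.5812 0.0727 0.0743] [0.0024 0.0022] -0.18220050481873942 -0.006056589013568649 0.008923831880595184
t0 192 [0.5793 0.082  0.0756] [-0.0055  0.0002] -0.1796024612442883 -0.006217175953158766 0.008995796302611356
```

Call:
drive_tool(commands=[[0,0,0,0,0,-1],[0,0,0,0,0,-1],[0,0,0,0,0,-1],[0,0,0,0,0,-1],[0,0,0,0,0,-1],[0,0,0,0,0,-1],[0,0,0,0,0,-1],[0,0,0,0,0,-1],[0,0,0,0,0,-1],[0,0,0,0,0,-1],[0,0,0,0,0,-0.94]], gripper=0)

```text
time: 1.48
tool_pos: [0.192, -0.515, 0.2048]
ee_rot: [-3.141, -0.001, 1.454]
wrist_force: [-0.5, 0.2, 0.1]
width: 0.0938
finger_force: 0.0
```

Call:
drive_tool(commands=[[0.67,0.89,0,0,0,0],[0.67,0.89,0,0,0,0],[0.67,0.89,0,0,0,0],[0.67,0.89,0,0,0,0],[0.67,0.89,0,0,0,0],[0.67,0.89,0,0,0,0],[0.67,0.89,0,0,0,0],[0.67,0.89,0,0,0,0],[0.67,0.89,0,0,0,0],[0,0,1,0,0,0],[0,0,0,0,0,0]])

```text
time: 2.85
tool_pos: [0.5372, -0.3123, 0.1606]
ee_rot: [-3.133, -0.004, 1.452]
wrist_force: [-0.3, 0.4, 0.9]
width: 0.0942
finger_force: 0.0
```

```bash
python3 - <<'E'
from h import *
s=take('scene','s1');crop(s,'s1c',80,190,280,340,4);print(get_obs())
E
```

```text
{'time': 2.9, 'joint_positions': array([-6.18472154e-01,  2.64076380e-01,  1.25006079e+00, -1.70047907e-04,
        1.63282183e+00, -4.98657136e-01]), 'qvel': array([-0.01517106, -0.03379872, -0.05717407, -0.00067588,  0.00044923,
        0.001223  ]), 'joint_torque': array([ 4.45518270e-01, -3.99812222e+01, -2.89793426e+01,  8.27153027e-02,
        5.01097937e-02, -6.13868870e-04]), 'tool_pos': array([ 0.53794904, -0.31341239,  0.16316971]), 'ee_rot': array([-3.13679859e+00, -2.41732565e-03,  1.45096543e+00]), 'wrist_force': array([ 0.07977701, -0.32434334,  0.31546096]), 'wrist_torque': array([-0.068841  , -0.06074091,  0.00550589]), 'finger_force': 0.0, 'width': 0.09396969084619909}
```

View pics/s1c.png

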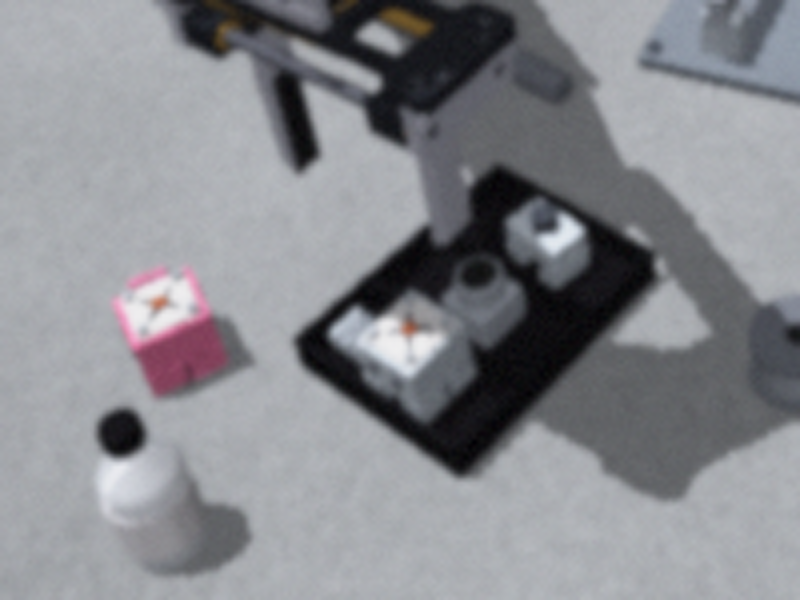

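The fingers hover up and behind the slide in the image. The slide's plate centre is at crop (409,328), with plate corners about (410,290), (465,335), (405,378) and (357,330). I'll cross-check its position from this view.

```bash
python3 - <<'E'
from h import *
s=load('s1')
for X,Y in[(409,328),(160,302)]: print(onplane(s,(X+.5)/4-.5+80,(Y+.5)/4-.5+190,.056))
P=cloud(s);k=(abs(P[...,2]-.057)<.006)&(np.hypot(P[...,0]-.54,P[...,1]+.3145)<.035)
q=P[k];print(k.sum(),q.mean(0),q.min(0),q.max(0), cv2.minAreaRect(q[:,:2].astype('f4')*1000))
print(get_obs()['tool_pos'])
E
```

```text
[ 0.54016653 -0.31487865  0.056     ]
[ 0.39446377 -0.35800176  0.056     ]
310 [ 0.54214757 -0.31790069  0.05460581] [ 0.51697165 -0.34188749  0.05102772] [ 0.56526603 -0.28965438  0.06072481] ((541.761962890625, -316.45941162109375), (46.74976348876953, 43.95476531982422), 77.63078308105469)
[ 0.53794904 -0.31341239  0.16316971]
```

Call:
drive_tool(commands=[[-0.05,0.06,0.7,0,0,0],[0,0,0.8,0,0,0],[0,0,0.8,0,0,0],[0,0,0.6,0,0,0],[0,0,0.38,0,0,0],[0,0,0,0,0,0],[0,0,0,0,0,0]])

```text
time: 3.78
tool_pos: [0.542, -0.3174, 0.0361]
ee_rot: [3.139, 0.001, 1.45]
wrist_force: [-0.3, 0.4, -0.0]
width: 0.094
finger_force: 0.0
```

Call:
drive_tool(commands=[[0,0,0,0,0,0],[0,0,0,0,0,0],[0,0,0,0,0,0],[0,0,0,0,0,0],[0,0,0,0,0,0],[0,0,0,0,0,0]], gripper=1)

```text
time: 4.53
tool_pos: [0.5412, -0.3165, 0.0342]
ee_rot: [-3.141, 0.0, 1.451]
wrist_force: [0.4, 0.0, 0.3]
width: 0.0442
finger_force: 29.5
```

Call:
drive_tool(commands=[[0,0,-0.4,0,0,0],[0,0,-0.7,0,0,0],[0,0,-0.8,0,0,0],[0,0,-0.8,0,0,0],[0,0,-0.8,0,0,0],[0,0,0,0,0,-0.5],[0,0,0,0,0,-0.5],[0,0,0,0,0,-0.5],[0,0,0,0,0,-0.45],[0,0,0,0,0,0]])

```text
time: 5.78
tool_pos: [0.5413, -0.3166, 0.1751]
ee_rot: [3.141, 0.001, 1.645]
wrist_force: [-0.2, -0.1, -1.7]
width: 0.0442
finger_force: 29.5
```

Call:
drive_tool(commands=[[0.5,0.1,0,0,0,0],[0.8,0.14,0,0,0,0],[0.8,0.14,0,0,0,0],[0.8,0.14,0,0,0,0],[0.8,0.14,0,0,0,0],[0.8,0.14,0,0,0,0],[0.8,0.14,0,0,0,0],[0.8,0.14,0,0,0,0],[0.8,0.14,0,0,0,0],[0.8,0.14,0,0,0,0],[0.8,0.14,0,0,0,0],[0.6,0.1,0,0,0,0],[0.5,0.1,0,0,0,0],[0,0,0,0,0,0],[0,0,0,0,0,0]])

```text
time: 7.65
tool_pos: [0.5801, 0.0711, 0.1743]
ee_rot: [-3.141, 0.001, 1.645]
wrist_force: [0.6, -0.2, -1.3]
width: 0.0444
finger_force: 29.5
```

```bash
python3 - <<'E'
from h import *
s=take('scene','s2');crop(s,'s2c',210,90,360,202,5);o=get_obs();print(o['tool_pos'],o['ee_rot'],o['width'],o['wrist_force'])
E
```

```text
[0.58016754 0.07071865 0.1742526 ] [-3.14141675e+00  6.15875286e-04  1.64483035e+00] 0.044568523789267865 [ 0.54881997  0.02546746 -1.64204131]
```

View pics/s2c.png

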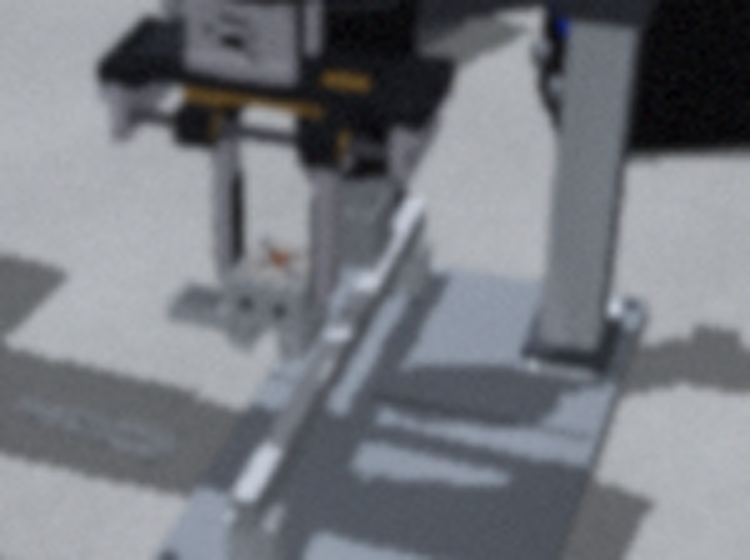

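The slide hangs level in the grip, with its plate at about crop (278,260), above the open stretch of the bar.

Call:
drive_tool(commands=[[0,0,0.4,0,0,0],[0,0,0.5,0,0,0],[0,0,0.4,0,0,0],[0,0,0.2,0,0,0],[0,0,0.1,0,0,0],[0,0,0.1,0,0,0],[0,0,0.1,0,0,0],[0,0,0,0,0,0]])

```text
time: 8.7
tool_pos: [0.5802, 0.0715, 0.1023]
ee_rot: [3.142, 0.0, 1.646]
wrist_force: [-0.3, 0.6, -1.4]
width: 0.0442
finger_force: 29.5
```

Call:
drive_tool(commands=[[0,0,0.08,0,0,0],[0,0,0.07,0,0,0],[0,0,0.06,0,0,0],[0,0,0.05,0,0,0],[0,0,0,0,0,0]])

```text
time: 9.32
tool_pos: [0.5801, 0.0715, 0.0915]
ee_rot: [-3.141, 0.0, 1.646]
wrist_force: [-0.6, 1.4, -1.3]
width: 0.0439
finger_force: 29.5
```

Call:
drive_tool(commands=[[0,0,0.05,0,0,0],[0,0,0.04,0,0,0],[0,0,0.03,0,0,0],[0,0,0,0,0,0]])

```text
time: 9.82
tool_pos: [0.5801, 0.0715, 0.0869]
ee_rot: [-3.141, 0.0, 1.646]
wrist_force: [-2.0, 0.6, -1.0]
width: 0.0436
finger_force: 29.5
```

Call:
drive_tool(commands=[[0,0,0.025,0,0,0],[0,0,0,0,0,0]])

```text
time: 10.07
tool_pos: [0.5801, 0.0715, 0.0862]
ee_rot: [-3.141, 0.0, 1.646]
wrist_force: [-2.0, -0.2, -0.0]
width: 0.0442
finger_force: 29.5
```

Call:
drive_tool(commands=[[0,0,0.02,0,0,0],[0,0,0,0,0,0]])

```text
time: 10.32
tool_pos: [0.5801, 0.0715, 0.0861]
ee_rot: [3.142, 0.0, 1.646]
wrist_force: [-4.6, 0.2, 4.7]
width: 0.0439
finger_force: 29.5
```

Call:
drive_tool(commands=[[0,0,0,0,0,0],[0,0,0,0,0,0],[0,0,0,0,0,0],[0,0,0,0,0,0],[0,0,0,0,0,0]], gripper=0)

```text
time: 10.95
tool_pos: [0.5804, 0.0715, 0.0852]
ee_rot: [3.141, 0.0, 1.646]
wrist_force: [0.1, 0.1, -0.3]
width: 0.0908
finger_force: 0.0
```

Call:
drive_tool(commands=[[0,0,-0.3,0,0,0],[0,0,-0.6,0,0,0],[0,0,-0.8,0,0,0],[0,0,-0.8,0,0,0],[0,0,-0.5,0,0,0],[0,-0.6,0,0,0,0],[0,-0.8,0,0,0,0],[0,-0.8,0,0,0,0],[0,-0.8,0,0,0,0],[0,0,0,0,0,0]], gripper=0.45)

```text
time: 12.2
tool_pos: [0.4598, 0.0625, 0.2068]
ee_rot: [3.139, 0.0, 1.646]
wrist_force: [-0.5, 0.0, -0.1]
width: 0.0521
finger_force: 0.0
```

Call:
drive_tool(commands=[[0,0,0,0,0,-1],[0,0,0,0,0,-1],[0,0,0,0,0,-1],[0,0,0,0,0,-1],[0,0,0,0,0,-1],[0,0,0,0,0,-1],[0,0,0,0,0,-1],[0,0,0,0,0,-1],[0,0,0,0,0,-1],[0,0,0,0,0,-1],[0,0,0,0,0,-1],[0,0,0,0,0,-1],[0,0,0,0,0,-1],[0,0,0,0,0,-1],[0,0,0,0,0,-1],[0,0,0,0,0,-0.7],[0,0,0,0,0,0]])

```text
time: 14.32
tool_pos: [0.4617, 0.0625, 0.2057]
ee_rot: [-3.141, 0.001, -3.068]
wrist_force: [1.0, -0.6, -0.8]
width: 0.0516
finger_force: 0.0
```

Call:
drive_tool(commands=[[0,0,0,0,-0.9,0],[0,0,0,0,-0.9,0],[0,0,0,0,-0.9,0],[0,0,0,0,-0.9,0],[0,0,0,0,-0.9,0],[0,0,0,0,-0.2,0],[0,0,0,0,0,0]])

```text
time: 15.2
tool_pos: [0.4608, 0.0624, 0.2057]
ee_rot: [3.141, 0.47, -3.068]
wrist_force: [0.9, 0.2, 0.5]
width: 0.052
finger_force: 0.0
```

```bash
python3 - <<'E'
from h import *
s=take('scene','s3');crop(s,'s3c',210,60,360,202,4);o=get_obs();print(o['tool_pos'],o['ee_rot'],o['width'],o['joint_positions'])
t=take('top','t3');crop(t,'t3c',135,130,255,210,6.5)
cv2.imwrite('pics/c3.png',np.vstack([cv2.resize(s['image'][100:202,215:345],(650,510),interpolation=cv2.INTER_CUBIC)]))
for n,x in(('s3',s),('t3',t)):
  P=cloud(x);k=(P[...,2]>.095)&(P[...,2]<.118)&(np.hypot(P[...,0]-.58,P[...,1]-.071)<.045);q=P[k];print(n,len(q),q.mean(0) if len(q) else 0,cv2.minAreaRect(q[:,:2].astype('f4')*1000) if len(q) else 0)
E
```

```text
[0.46111338 0.06242822 0.20585623] [ 3.14158197  0.47007771 -3.06784752] 0.05165152355379771 [-0.01944755 -0.47946637  1.9152565   0.0446274   1.23778744 -1.66852687]
s3 187 [0.58316174 0.06606586 0.10458291] ((580.7713012695312, 70.07941436767578), (47.12643814086914, 45.316890716552734), 89.45712280273438)
t3 189 [0.58029811 0.07205152 0.10697068] ((580.2364501953125, 70.50700378417969), (44.995452880859375, 46.49637985229492), 0.8319848775863647)
```

View pics/s3c.png

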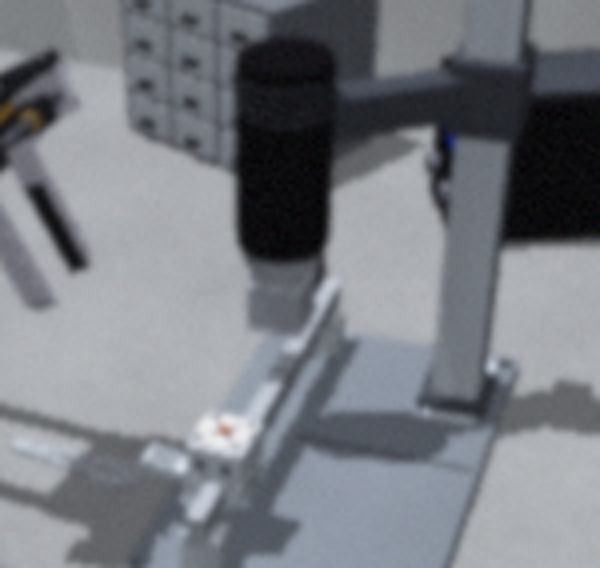

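The slide sits down on the open stretch with its plate at crop (225,430) and its tab facing the robot at (165,460). The fingers are tilted back and clear at the left.

Call:
drive_tool(commands=[[0,0,0.5,0,0,0],[0,0,0.8,0,0,0],[0,0,0.8,0,0,0],[0,0,0.8,0,0,0],[0,0,0.7,0,0,0],[0,0,0.5,0,0,0],[0,0,0.3,0,0,0],[0,0,0,0,0,0],[0,0,0,0,0,0]])

```text
time: 16.42
tool_pos: [0.5407, 0.0684, 0.0493]
ee_rot: [-3.141, 0.471, -3.067]
wrist_force: [0.4, -0.9, 0.5]
width: 0.0518
finger_force: 0.0
```

Call:
drive_tool(commands=[[0,0,0,0,0,0],[0,0,0,0,0,0],[0,0,0,0,0,0],[0,0,0,0,0,0]], gripper=1)

```text
time: 16.92
tool_pos: [0.5401, 0.0684, 0.0486]
ee_rot: [-3.141, 0.47, -3.067]
wrist_force: [-1.5, 0.8, 0.4]
width: 0.0237
finger_force: 29.8
```

Call:
drive_tool(commands=[[0,0.2,0,0,0,0],[0,0.4,0,0,0,0],[0,0.4,0,0,0,0],[0,0.4,0,0,0,0],[0,0.3,0,0,0,0],[0,0.2,0,0,0,0],[0,0,0,0,0,0]])

```text
time: 17.8
tool_pos: [0.5344, 0.1453, 0.0485]
ee_rot: [3.14, 0.47, -3.067]
wrist_force: [-1.7, 2.1, 1.3]
width: 0.0237
finger_force: 29.8
```

```bash
python3 - <<'E'
from h import *
from scipy.ndimage import map_coordinates
R=np.array([[-.0751,.9972],[.9972,.0751]]) # s,along bar ; t, across
mk=R@np.array([.5686,.2096]);print('mark s,t',mk)
def prof(f,trange,z):
    s=load(f);g=cv2.cvtColor(s['image'],cv2.COLOR_BGR2GRAY).astype(float)
    S=np.arange(-.015,.01501,.0005)
    for t in trange:
        xy=(R.T@np.stack([mk[0]+S,np.full_like(S,t)])).T
        p=np.c_[xy,np.full(len(S),z)]
        uv=cv2.projectPoints(p,np.array(s['rvec'],float),np.array(s['tvec'],float),np.array([[s['fx'],0,s['cx']],[0,s['fy'],s['cy']],[0,0,1.]]),None)[0][:,0]
        v=map_coordinates(g,[uv[:,1],uv[:,0]],order=1); b=np.polyval(np.polyfit(S,v,1),S); d=np.clip(b-v-2,0,None)
        i=d.argmax();w=d*(abs(S-S[i])<.004);print(f,round(t-mk[1],3),'min at mm',S[i]*1000,'cent',round((w*S).sum()/w.sum()*1000,2),'depth',round(d.max(),1))
prof('t0',mk[1]+np.array([-.055,-.05,-.045,-.04,-.035,-.03,.10,.11,.12,.13,.14,.15,.16]),.012)
prof('s0',mk[1]+np.array([-.05,-.04,-.03,.03,.05,.08,.1,.12,.14,.16]),.012)
E
```

```text
mark s,t [0.16631126 0.58274888]
t0 -0.055 min at mm 1.3877787807814457e-14 cent -0.41 depth 10.6
t0 -0.05 min at mm 1.3877787807814457e-14 cent -0.06 depth 14.9
t0 -0.045 min at mm -0.49999999999998657 cent 0.0 depth 21.2
t0 -0.04 min at mm -0.49999999999998657 cent 0.53 depth 11.1
t0 -0.035 min at mm -0.999999999999987 cent 0.1 depth 12.4
t0 -0.03 min at mm -0.999999999999987 cent -0.13 depth 16.3
t0 0.1 min at mm -0.999999999999987 cent -0.9 depth 14.4
t0 0.11 min at mm -1.4999999999999876 cent -1.03 depth 20.4
t0 0.12 min at mm 1.500000000000015 cent 1.45 depth 18.0
t0 0.13 min at mm -15.0 cent -14.08 depth 4.5
t0 0.14 min at mm 0.5000000000000143 cent 1.1 depth 16.9
t0 0.15 min at mm 3.500000000000017 cent 2.28 depth 10.2
t0 0.16 min at mm -0.49999999999998657 cent 0.67 depth 10.2
s0 -0.05 min at mm 0.5000000000000143 cent 0.45 depth 8.3
s0 -0.04 min at mm -0.49999999999998657 cent -0.56 depth 6.1
s0 -0.03 min at mm -15.0 cent nan depth 0.0
s0 0.03 min at mm 2.500000000000016 cent 1.83 depth 11.0
s0 0.05 min at mm -2.4999999999999885 cent -2.38 depth 8.5
s0 0.08 min at mm 0.5000000000000143 cent 0.29 depth 9.9
s0 0.1 min at mm -2.999999999999989 cent -2.37 depth 12.3
s0 0.12 min at mm 3.500000000000017 cent 3.38 depth 8.8
s0 0.14 min at mm -0.999999999999987 cent -0.5 depth 8.9
s0 0.16 min at mm 1.3877787807814457e-14 cent 0.19 depth 9.2<stdin>:13: RuntimeWarning: invalid value encountered in scalar divide
```

Call:
drive_tool(commands=[[0,0.2,0,0,0,0],[0,0.3,0,0,0,0],[0,0.3,0,0,0,0],[0,0.3,0,0,0,0],[0,0.24,0,0,0,0],[0,0.1,0,0,0,0],[0,0.08,0,0,0,0],[0,0,0,0,0,0],[0,0,0,0,0,0]])

```text
time: 18.92
tool_pos: [0.53, 0.2051, 0.0485]
ee_rot: [3.141, 0.47, -3.068]
wrist_force: [-1.1, -2.1, 4.8]
width: 0.0239
finger_force: 29.9
```

```bash
python3 - <<'E'
from h import *
s=take('scene','s4');t=take('top','t4');o=get_obs();p=o['tool_pos'];print(p,o['wrist_force'],'ds',(.1663-(p[0]*-.0751+p[1]*.9972))*1000)
a=cv2.resize(s['image'][90:190,220:330],None,fx=5,fy=5,interpolation=cv2.INTER_CUBIC);cv2.imwrite('pics/s4c.png',a)
E
```

```text
[0.52997903 0.20507169 0.0484659 ] [-2.07711346 -1.19614567  4.18821048] ds 1.603934939128665
```

View pics/s4c.png

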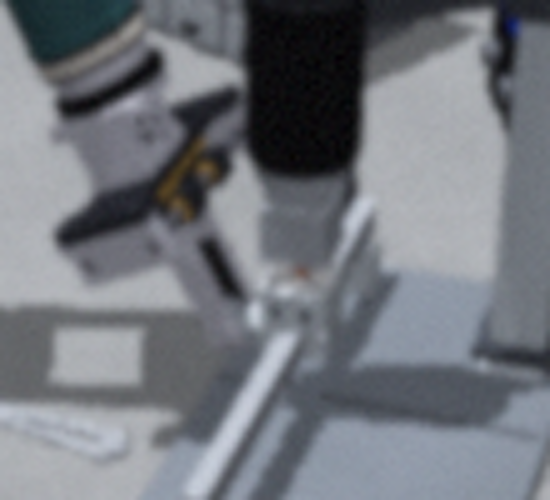

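The slide is under the nozzle on the bar with its -y face at crop (290,310). The hand leans back and is clear of the head. Next I'll measure that face.

```bash
python3 - <<'E'
from h import *
R=np.array([[-.0751,.9972],[.9972,.0751]])
for f,c in(('s3',.0267),('s4',.1647)):
    P=cloud(load(f)).reshape(-1,3);st=P[:,:2]@R.T
    k=(P[:,2]>.079)&(P[:,2]<.1)&(abs(st[:,1]-.583)<.018)&(abs(st[:,0]-(c-.023))<.015)
    print(f,k.sum(),'face->centre',np.median(st[k,0])+.023,st[k,0].mean()+.023,st[k,0].std())
s=load('s4');t=load('t4')
# tail of tab / fingers in top view hidden? report top height map near tab
P=cloud(s);st=P[...,:2]@R.T;z=P[...,2]
k=(z>.1)&(z<.118)&(abs(st[...,1]-.583)<.026)&(abs(st[...,0]-.165)<.03);print(k.sum(),st[k][:,0].min(),st[k][:,0].max(),st[k].mean(0))
E
```

```text
s3 66 face->centre 0.028604464132334223 0.028363477788603108 0.0017320847990446014
s4 56 face->centre 0.16391071464086712 0.16413037462087168 0.0015047360726985863
98 0.13884582719996205 0.1854583992272684 [0.15351952 0.58745668]
```

Call:
drive_tool(commands=[[0,0.045,0,0,0,0],[0,0,0,0,0,0],[0,0,0,0,0,0]])

```text
time: 19.4
tool_pos: [0.53, 0.2062, 0.0484]
ee_rot: [-3.141, 0.47, -3.067]
wrist_force: [-1.3, -4.4, 4.2]
width: 0.0237
finger_force: 29.9
```

Call:
drive_tool(commands=[[0,0.02,0,0,0,0],[0,0,0,0,0,0],[0,0,0,0,0,0]])

```text
time: 19.77
tool_pos: [0.5299, 0.2071, 0.0484]
ee_rot: [-3.141, 0.47, -3.067]
wrist_force: [-1.3, -5.0, 4.6]
width: 0.0238
finger_force: 29.9
```

Call:
drive_tool(commands=[[0,0,0,0,0,0],[0,0,0,0,0,0],[0,0,0,0,0,0]], gripper=0.5)

```text
time: 20.15
tool_pos: [0.5293, 0.2077, 0.0477]
ee_rot: [3.141, 0.469, -3.067]
wrist_force: [0.5, -1.1, -0.1]
width: 0.0465
finger_force: 0.0
```

Call:
drive_tool(commands=[[0,0,-0.4,0,0,0],[0,0,-0.7,0,0,0],[0,0,-0.8,0,0,0],[0,0,-0.8,0,0,0],[0,0,-0.8,0,0,0],[0.5,0,-0.5,0,0,0],[0.7,0,0,0,0,0],[0.7,0,-0.5,0,0,0],[0.7,0,-0.5,0,0,0],[0.5,0,-0.5,0,0,0],[0,0,0,0,0,0],[0,0,0,0,0,0]])

```text
time: 21.65
tool_pos: [0.3204, 0.192, 0.1888]
ee_rot: [3.141, 0.471, -3.067]
wrist_force: [0.4, 0.1, 0.3]
width: 0.0469
finger_force: 0.0
```

```bash
python3 - <<'E'
from h import *
R=np.array([[-.0751,.9972],[.9972,.0751]])
s=take('scene','s5');t=take('top','t5');P=cloud(s).reshape(-1,3);st=P[:,:2]@R.T
k=(P[:,2]>.079)&(P[:,2]<.1)&(abs(st[:,1]-.583)<.018)&(abs(st[:,0]-.143)<.015)
print(k.sum(),'centre',np.median(st[k,0])+.023,st[k,0].mean()+.023)
print(get_obs()['tool_pos'])
t0=cv2.resize(t['image'][150:220,150:230],None,fx=7,fy=7,interpolation=cv2.INTER_CUBIC);cv2.imwrite('pics/t5c.png',t0)
E
```

```text
59 centre 0.16563437301067446 0.16592790690400008
[0.3205343  0.19164744 0.18801079]
```

View pics/t5c.png

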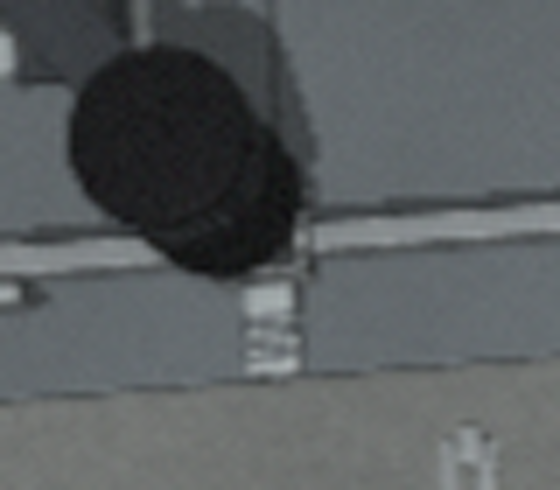

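In the top view the tab covers crop columns 245–299 and rows 283–377, next to the mark line. I'll convert its centre to a position.

```bash
python3 - <<'E'
from h import *
t=load('t5')
for X,Y in[(245,330),(299,330),(272,330)]:
    p=onplane(t,(X+.5)/7-.5+150,(Y+.5)/7-.5+150,.071);print(p,'s',-.0751*p[0]+.9972*p[1])
E
```

```text
[0.52624034 0.21876097 0.071     ] s 0.17862778848167996
[0.52621566 0.19268774 0.071     ] s 0.1526294145959593
[0.526228   0.20572598 0.071     ] s 0.16563022407488284
```

```bash
python3 -c "
from bench import close_job
print(close_job())"
```

```text
the job is handed in; nothing more can be done
None
```

I set the slide on the open stretch of the bar, let go, then slid it by its tab to the mark and let go again. My last camera checks put it within about 1 mm of the mark, and I handed the job in at about 22 s; no verdict came back.

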